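# Stow a wire spool under the keeper bar

## Task

Slide the wound wire spool straight up off its spindle and set it gently, without dropping it, flat in the square well of the sloped holder. Then swing the holder's keeper bar across over the spool until it snaps fully home in its catch. Leave the tip-cleaner tin, the jar and the screwdriver where they stand.

Things in the scene. Friction and masses are not known exactly. Their poses are not given: they have to be found in the camera images.
- spindle: fixed dark steel disc, 90 mm across and 12 mm thick, with an upright 11 mm steel pin that ends 70 mm above the table. Origin: centre of its underside, on the table; z up.
- spool: full spool of copper wire with white flanges: a ring 61 mm in diameter, 44 mm tall, 16 mm bore, about 0.2 kg. It starts on the disc, round the spindle, whose pin stands 14 mm out of its top. Origin: centre of its lower end face; z along its axis, up at the start.
- tray: fixed aluminium plate of the holder, sloping 30 deg, low edge to the robot's right. Origin: centre of the square well's floor, 85 mm above the table. z: the plate's normal, x: up the slope (ahead and left), y: level (left and back to the robot). Well: 72 x 72 mm inside, sides along x and y, walls 8 mm thick, 14 mm high. Hinge post at y = +85 mm: 20 mm thick, 47 mm tall along z.
- keeper (a joint): angle of the flat steel keeper bar (14 mm wide, 6 mm thick, 48 to 54 mm above the well's floor), turning about the tray's z at the hinge post. 0: fully shut, lying along the tray's -y over the spool (4 mm clear), end pin at the stop behind the sprung ball. Grows to 2.0 as it opens up the slope (1.57: along +x). Stays where left; the last 0.12 rad takes about 4 N at the knob.
- keeper_hinge (a point): on the bar's hinge axis, at the top face of the bar (tray x 0, y +85, z 54 mm).
- keeper_knob (a point): centre of the top face of the bar's black knob, an upright round pin 14 mm in diameter and 26 mm tall along the tray's z, 148 mm from the hinge axis.
- tip_cleaner: bystander: round dark tin with brass top, 72 mm across, 34 mm tall. Origin: centre of its underside.
- flux_jar: bystander: small amber jar with white cap, 44 mm across, 45 mm tall. Origin: centre of its underside.
- driver: bystander: screwdriver, 160 mm long, black handle, lying on the table.
- catch (a point): centre of the top of the bar's grey catch block (tray x 0, y -99, z 50 mm); the block is 40 mm along x, 12 mm along y, with a 44 mm tall stop that reaches from it to y -71 mm on its downhill side; a brass sprung ball inside holds the shut bar's pin.
- spool_mid (a point): middle of the spool: on its axis, 22 mm from either end face.
- well_mid (a point): 22 mm above the centre of the well's floor along the tray's z: where the middle of the seated spool belongs.

How it is judged:
On the way, in this order (a step that is already met when the one before it is completed fails the run):
1. the spool is off the spindle (horizontal distance between spool and spindle above 0.06 m), for 0.1 s.
2. the spool lies flat on the floor of the well, the keeper bar still open (distance between spool_mid and well_mid below 0.012 m and angle between the z axis of spool and the z axis of tray, either way round below 0.08 rad and value of joint keeper above 0.5 rad), for 0.2 s.
At the end, for the whole second after the job is handed in: The spool rests flat in the well (either way up), its middle within 12 mm of where it belongs and its axis within 0.08 rad of the tray's normal, and the keeper bar is shut over it behind the sprung ball (angle under 0.03 rad), all at rest (distance between spool_mid and well_mid below 0.012 m and angle between the z axis of spool and the z axis of tray, either way round below 0.08 rad and value of joint keeper below 0.03 rad and linear speed of spool below 0.02 m/s and velocity of joint keeper below 0.05 rad/s); the robot touches nothing.
It fails at once if the spool is dropped (moving faster than 0.6 m/s out of the fingers, a fall of about 2 cm) (linear speed of spool above 0.6 m/s and contact force between the fingers and spool below 0.05 N).
It fails at once if the tin, the jar or the screwdriver is moved more than 20 mm (distance of any of tip_cleaner, flux_jar, driver from where it was at the start of the episode above 0.02 m).
It also fails if it takes over 61 s, if anything falls off the work surface, if the arm or the gripper's body presses on something with over 40 N, if the wrist force passes 120 N, or if a joint passes its speed limit or range.

## Robot

A 6-joint arm with a two-finger parallel gripper is mounted at the origin on the work surface. World frame = base frame: x ahead of the robot, y to its left, z up, the work surface at z = 0. Lengths are in m, angles in rad, forces in N, time in s.
With the tool pointing down it reaches from about 0.3 to 0.875 m from the base axis. Payload 6.4 kg.
Tool frame: the origin (TCP) lies at the very end of the fingers, on their centre line; the grasp point (between the pads) lies 19 mm behind it (bot.hold_point_z is the distance from the TCP to the grasp point, in m); z points along the fingers, y is the line along which they close (so a half turn about z gives the same grasp; the last joint's range is limited). The gripper opens to 85 mm and grips with 20 to 120 N. Pads are 22 mm wide; open, the fingers measure 114 mm over their backs; the gripper's body (76 mm by 85 mm) begins 54 mm behind the grasp point. The pads swing forward as they close: fully open they stand 13 mm farther back than shut.
Start: joints at [1.118, 0.181, 1.607, -0, 1.354, -0.206], TCP at [0.14, 0.558, 0.231] pointing down, gripper open.
Joint ranges: [-2.99, 2.99], [-0.89, 2.07], [0.3, 2.58], [-1.14, 4.28], [0, 2.63], [-3.12, 3.12]. Speed limits (rad/s): [2.57, 2.57, 3.01, 3.14, 3.14, 3.14].

## Interface

Orientations are given as a unit quaternion [x, y, z, w].
In Python, from bench import bot gives the robot as it stands.
- The arm moves only by the tool arm_command, never from a script. Its argument "plan" is a list of rows, each a list of 3 entries, a list of its own where there are three numbers: the turn, a rotation vector about the tool's x, y, z in units of 5 degrees (1.0 is 5 degrees), then the shift along the tool's x, y, z in units of 0.04 m (1.0 is 0.04 m), then the opening, from -1 (shut) to 1 (fully open). A call has 1 to 10 rows; each row shifts and turns the commanded pose from where the row before left it, along the tool's axes as they then stand; what a row does not reach is not made up. A row lasts 1/8 s, in which the tool goes at most 62.5 mm and 10.7 degrees, less where a joint would pass 70% of its speed; a pose out of reach is approached as far as the arm can. A call with a number of a shift or a turn outside -1 to 1 is refused whole. A call with a gripper value outside its range is refused whole. The fingers move at their own pace and stop on an object; the grip force is fixed at half the most. Time passes only in rows, so rows that do not move let the fingers close. It gives the time, the measured TCP pose, the force, the opening and the grip force at its end, in the units of the state.
- bot.get_state(): the state, without advancing time (a new reading comes with each control period).
- bot.snapshot(name): name is "scene" or "top" or "wrist"; returns the picture (420x560x3 uint8, red, green, blue); there is no depth.
- bot.camera_model(name): a dict with "intrinsics" (3x3 intrinsics, pixels), "R" (3x3) and "t" (3): a world point X has camera coordinates R X + t. Camera axes: x right, y down, z forward; pixel columns grow to the right and rows downward; lengths in m; the calibration is good to about 2 mm. A picture is of the moment at which its call begins: read the wrist's pose just before it. camera_model takes no time and is no camera call; for the wrist camera it gives the pose at the moment of the call.
- bot.finish_job(): hands the job in; it is judged then, once.
The state is a dict: "time_s": time; "q": joint angles; "joint_velocities": joint speeds; "tau": joint torques, N m; "tool_pos": TCP position; "tcp_rot": TCP orientation; "ft_force": force on the tool from outside, world axes, zero at the start; "moment": the same for the moment, N m; "grip_width": finger opening in m; "grasp_force": force on a finger pad.
Only numpy, scipy, OpenCV 4.12 (cv2) and the standard library are available. Lean on these libraries where they do the work, as an engineer would, in place of code of your own. Each camera call takes 0.05 s, during which the arm holds its last target. There are 200 camera calls.

## Working session

There is one attempt and no reset: what is moved stays moved. The work goes in short steps, Python scripts to look and compute and a tool call to move; the robot and the scene stay as the last step left them, time stands still between calls to the robot, and variables do not carry over. Pictures are saved under pics/ and viewed, at most 10 in all, crops included, and the job is handed in when it is done.

Besides the shell and the picture viewer there is one more tool, called after "Emit:" as a command line: name --argument value ..., lists and objects as JSON in quotes. arm_command: Moves the arm, as the interface text tells. Its arguments: {"type":"object","properties":{"plan":{"type":"array","items":{"type":"array"}}},"required":["plan"]}

```bash
mkdir -p pics
python3 - <<'E'
from bench import bot
import cv2,numpy as np
s=bot.get_state();print(s)
for n in("scene","top"):
    cv2.imwrite(f"pics/{n}0.png",bot.snapshot(n)[:,:,::-1])
    m=bot.camera_model(n);print(n,m)
print(bot.hold_point_z)
E
```

```text
{'time_s': 0.0, 'q': array([ 1.11769634e+00,  1.81513568e-01,  1.60804384e+00,  2.31178065e-05,
        1.35378515e+00, -2.06300326e-01]), 'joint_velocities': array([-1.14246379e-05,  4.45229512e-04,  2.32449608e-04, -1.03401888e-03,
       -1.53562166e-03,  1.76061147e-03]), 'tau': array([ 5.69982949e-04, -4.44862747e+01, -3.51342201e+01, -2.22339818e-04,
        8.82768334e-03, -2.86411726e-06]), 'tool_pos': array([0.14019816, 0.55706659, 0.23038228]), 'tcp_rot': array([ 1.23089321e-01,  9.92395210e-01, -8.24173452e-04, -2.93951877e-04]), 'ft_force': array([-0.30682428, -0.20114065,  0.48888842]), 'moment': array([-0.00749233, -0.03991868,  0.02626236]), 'grasp_force': 0.0, 'grip_width': 0.08550237096769195}
scene {'intrinsics': array([[388.91112542,   0.        , 282.17461455],
       [  0.        , 388.91112542, 208.93925138],
       [  0.        ,   0.        ,   1.        ]]), 'R': array([[-0.63299463,  0.774151  ,  0.00283194],
       [ 0.54371215,  0.44717139, -0.71022169],
       [-0.55108519, -0.44802676, -0.7039724 ]]), 't': array([ 0.3363022 , -0.21037527,  1.17194868])}
top {'intrinsics': array([[450.88955904,   0.        , 282.37218211],
       [  0.        , 450.88955904, 204.68339523],
       [  0.        ,   0.        ,   1.        ]]), 'R': array([[-3.10913383e-03, -9.99749621e-01,  2.21591601e-02],
       [-9.94356739e-01,  7.41008793e-04, -1.06085470e-01],
       [ 1.06042488e-01, -2.23639441e-02, -9.94110077e-01]]), 't': array([-0.01872462,  0.55511373,  1.01267467])}
0.0187
```

Run:
```python
import cv2
for n in("scene","top"):
    i=cv2.imread(f"pics/{n}0.png");cv2.imwrite(f"pics/{n}0b.png",cv2.resize(i,(800,600),interpolation=cv2.INTER_CUBIC))
```

```text
(no output)
```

View pics/scene0b.png

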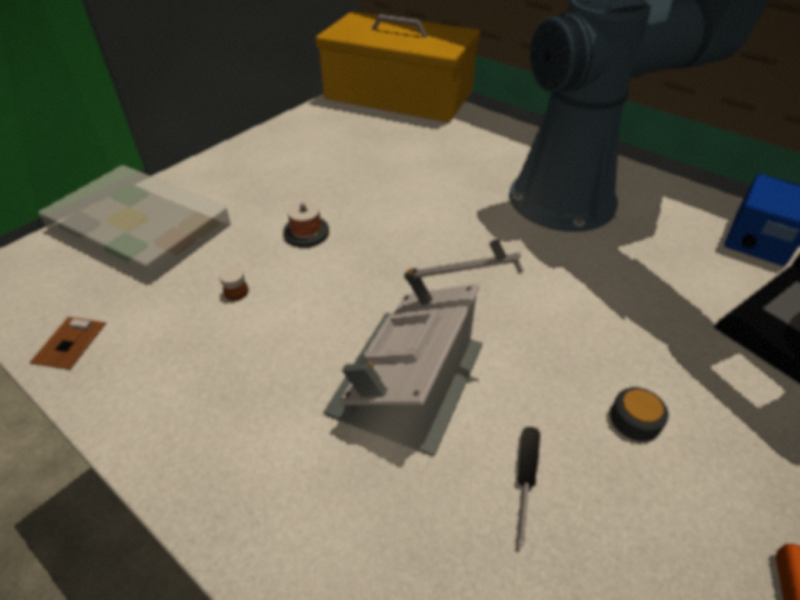

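View pics/top0b.png

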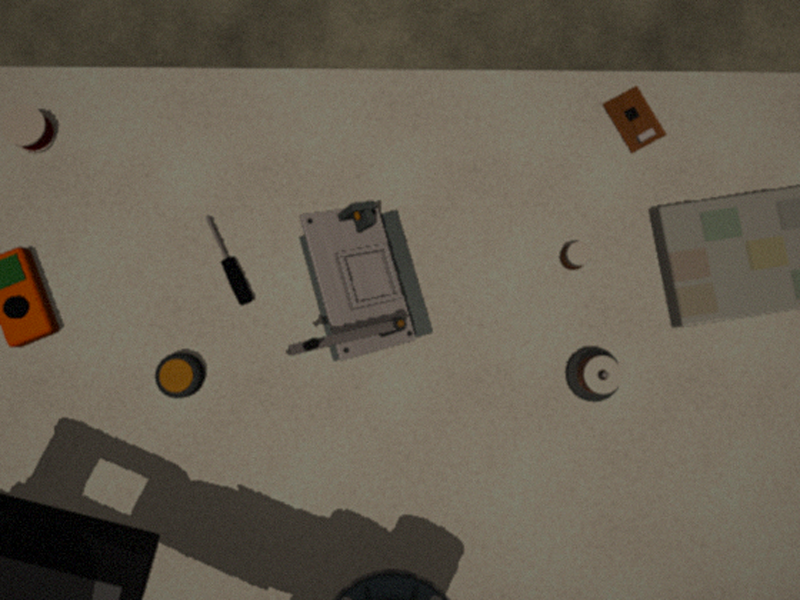

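The scene view shows the spool on its spindle at about (305,220) and the tray at (410,350), with the bar pointing toward the robot's left. In the top view the spool top is at (602,375), the well centre at (370,275), the catch at (360,215), the hinge at (400,323) and the knob at (310,345).

```bash
cat > h.py <<'E'
from bench import bot
import cv2,numpy as np
from scipy.spatial.transform import Rotation as R
from scipy.optimize import least_squares
def proj(m,X):
    c=np.atleast_2d(X)@m["R"].T+m["t"]; p=c@m["intrinsics"].T; return p[:,:2]/p[:,2:]
def onz(m,uv,z):
    d=m["R"].T@np.linalg.solve(m["intrinsics"],[*uv,1]); o=-m["R"].T@m["t"]; return o+d*(z-o[2])/d[2]
E
python3 - <<'E'
from h import *
m=bot.camera_model("top");k=1/1.42857
for n,p,z in [("pin",(602,375),.07),("spooltop",(602,375),.056),("well",(370,277),.085),("hinge",(400,323),.132),("catch",(360,213),.128),("knob",(310,345),.21),("jar",(577,255),.045),("tin",(176,376),.034)]:
    print(n,onz(m,np.array(p)*k,z).round(3))
for n in("top","scene"):
    i=cv2.imread(f"pics/{n}0.png")
    c=i[130:260,190:310] if n=="top" else i[160:320,220:370]
    cv2.imwrite(f"pics/{n}_crop.png",cv2.convertScaleAbs(cv2.resize(c,None,fx=min(800/c.shape[1],600/c.shape[0]),fy=min(800/c.shape[1],600/c.shape[0]),interpolation=cv2.INTER_CUBIC),alpha=1.3)); print(c.shape,min(800/c.shape[1],600/c.shape[0]))
E
```

```text
pin [ 0.422 -0.325  0.07 ]
spooltop [ 0.422 -0.33   0.056]
well [0.573 0.033 0.085]
hinge [ 0.5   -0.012  0.132]
catch [0.663 0.046 0.128]
knob [0.466 0.108 0.21 ]
jar [ 0.614 -0.3    0.045]
tin [0.422 0.339 0.034]
(130, 120, 3) 4.615384615384615
(160, 150, 3) 3.75
```

View pics/top_crop.png

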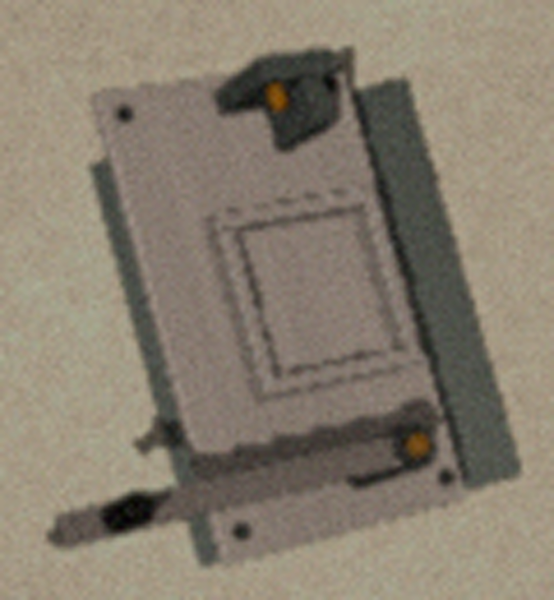

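View pics/scene_crop.png

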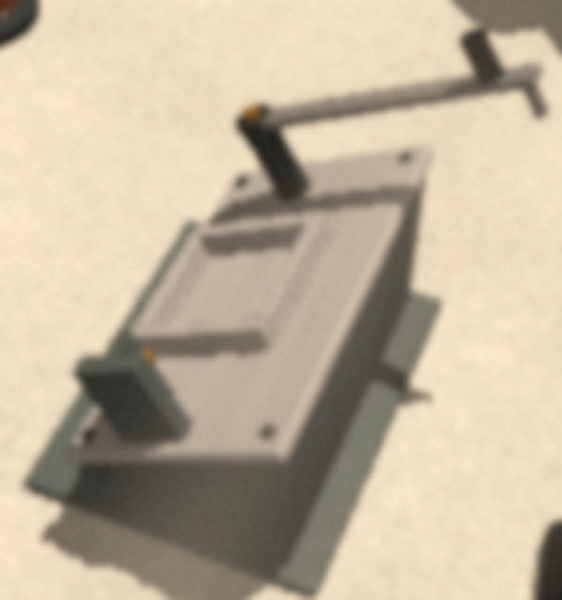

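The crops show the hinge cap at (418,446) in top and (252,113) in scene. Top also has the well's floor corners at (238,228), (365,205), (405,350) and (278,376), and the knob top is at (478,38) in scene.

```bash
cat >> h.py <<'E'
def tray(p):
    a=p[2]; c,s=np.cos(np.pi/6),np.sin(np.pi/6)
    x=np.array([np.cos(a)*c,np.sin(a)*c,s]); y=np.array([-np.sin(a),np.cos(a),0]); return np.c_[x,y,np.cross(x,y)],np.array([p[0],p[1],.085])
def T(p,X): M,o=tray(p); return np.atleast_2d(X)@M.T+o
def knob(p,th,z=.080): return np.array([.148*np.sin(th),.085-.148*np.cos(th),z])
E
python3 - <<'E'
from h import *
mt,ms=bot.camera_model("top"),bot.camera_model("scene")
a=np.array([(418,446),(238,228),(365,205),(405,350),(278,376)])/4.615+[190,130]
A=np.array([(0,85,54),(36,-36,0),(-36,-36,0),(-36,36,0),(36,36,0)])/1e3
b=np.array([(252,113),(478,38)])/3.75+[220,160]
def f(p):
    return np.r_[(proj(mt,T(p,A))-a).ravel(),(proj(ms,T(p,np.array([[0,.085,.054],knob(p,p[3])])))-b).ravel()]
r=least_squares(f,[.57,.03,1.8,1.57]);print(r.x,r.fun.reshape(-1,2).round(1));p=r.x
print(T(p,[[0,0,0],[0,.085,.054],knob(p,p[3]),knob(p,0),[0,-.099,.05],[0,0,.022]]).round(4))
for n,q in(("knobtop",knob(p,p[3])),("knobbase",knob(p,p[3],.054)),("catch",[0,-.099,.05])):
    print(n,(proj(mt,T(p,q))-[190,130])*4.615,(proj(ms,T(p,q))-[220,160])*3.75)
# spool/pin by colour
for n,m in(("top",mt),("scene",ms)):
    print(n,proj(m,[[.422,-.328,.07],[.422,-.328,.012]]))
E
```

```text
[0.57535043 0.03173562 1.7929491  1.58840515] [[-0.1  0. ]
 [-0.2 -0.7]
 [ 0.6  0.9]
 [-0.9  0.6]
 [-1.6 -0.3]
 [ 0.2  0.1]
 [-1.9 -1.1]]
[[ 0.5754  0.0317  0.085 ]
 [ 0.4984 -0.0133  0.1318]
 [ 0.4705  0.0984  0.2283]
 [ 0.6456  0.0066  0.1543]
 [ 0.6774  0.0292  0.1283]
 [ 0.5778  0.021   0.1041]]
knobtop [[142.86212871 502.33290984]] [[470.76602295  33.77370571]]
knobbase [[118.04847994 511.07898127]] [[490.32656499  76.96302251]]
catch [[323.71816765  57.27236324]] [[ 87.22767679 351.06130992]]
top [[422.56882399 262.59846968]
 [414.34052137 262.061835  ]]
scene [[212.96824132 142.44359171]
 [215.53049656 159.82505326]]
```

```bash
cat >> h.py <<'E'
P0=[0.57535,0.03174,1.79295,1.5884]
def Rdown(p=P0):  # tool down, y along horizontal part of tray x
    M,_=tray(p); y=np.array([np.cos(p[2]),np.sin(p[2]),0]); z=np.array([0,0,-1.]); return np.c_[np.cross(y,z),y,z]
def Rtray(p=P0,th=0):  # tool z = -tray z, y = tray x turned by th about tray z
    M,_=tray(p); return M@R.from_rotvec([0,0,th]).as_matrix()@np.array([[0,1,0],[1,0,0],[0,0,-1.]])
def go(Rt,pt,cur=None):
    """total turn (units) then total shift (units) expressed in the tool axes after the turn AND before the turn"""
    s=bot.get_state(); Rc=R.from_quat(s["tcp_rot"]).as_matrix(); d=np.array(pt)-s["tool_pos"]
    rv=R.from_matrix(Rc.T@Rt).as_rotvec(degrees=True)/5
    print("turn",rv.round(2),"|shift before-axes",(Rc.T@d/.04).round(2),"|after-axes",(Rt.T@d/.04).round(2),"t",s["time_s"],"pos",s["tool_pos"].round(4),"F",s["ft_force"].round(1),"w",round(s["grip_width"],4),"q",s["q"].round(2))
E
python3 - <<'E'
from h import *
s=bot.get_state();m=bot.camera_model("wrist");Rc=R.from_quat(s["tcp_rot"]).as_matrix()
print("cam in tool",Rc.T@(-m["R"].T@m["t"]-s["tool_pos"]),"\n",(m["R"]@Rc).round(2),m["intrinsics"][0])
go(Rdown(),[.45,.1,.38]); go(Rdown(),[.422,-.328,.2])
E
```

```text
cam in tool [ 0.06590772  0.00084732 -0.14377331] 
 [[-0.    1.    0.  ]
 [-0.96  0.   -0.26]
 [-0.26 -0.    0.96]] [327.35037653   0.         278.51403909]
turn [-0.02 -0.01 -5.37] |shift before-axes [-10.3   -9.2   -3.73] |after-axes [ -5.04 -12.85  -3.74] t 0.1 pos [0.1402 0.5571 0.2305] F [-0.2 -0.2  0.3] w 0.0854 q [ 1.12  0.18  1.61  0.    1.35 -0.21]
turn [-0.02 -0.01 -5.37] |shift before-axes [-12.24 -19.74   0.79] |after-axes [ -2.   -23.14   0.76] t 0.1 pos [0.1402 0.5571 0.2305] F [-0.2 -0.2  0.3] w 0.0854 q [ 1.12  0.18  1.61  0.    1.35 -0.21]
```

Emit:
arm_command --plan '[[[0,0,-1],[0,0,-0.9],1],[[0,0,-1],[0,0,-0.9],1],[[0,0,-1],[0,0,-0.9],1],[[0,0,-1],[0,0,-1],1],[[0,0,-1],[-0.4,0,0],1],[[0,0,-0.4],[-0.4,-0.9,0],1],[[0,0,0],[-0.4,-1,0],1],[[0,0,0],[-0.4,-1,0],1],[[0,0,0],[-0.4,-1,0],1],[[0,0,0],[-0.4,-1,0],1]]'

```text
time_s: 1.35
tool_pos: [0.2773, 0.3838, 0.3789]
tcp_rot: [-0.112, 0.994, -0.0, -0.0]
ft_force: [0.9, -0.1, 0.3]
grip_width: 0.0855
grasp_force: 0.0
```

Emit:
arm_command --plan '[[[0,0,0],[-0.4,-1,0],1],[[0,0,0],[-0.4,-1,0],1],[[0,0,0],[-0.4,-1,0],1],[[0,0,0],[-0.4,-1,0],1],[[0,0,0],[-0.4,-1,0],1],[[0,0,0],[-0.4,-1,0],1],[[0,0,0],[-0.4,-1,0],1],[[0,0,0],[-0.3,-1,0],1],[[0,0,0],[0,0,0],1],[[0,0,0],[0,0,0],1]]'

```text
time_s: 2.6
tool_pos: [0.4687, 0.101, 0.3789]
tcp_rot: [-0.112, 0.994, 0.0, -0.0]
ft_force: [-0.0, 0.7, 0.3]
grip_width: 0.0855
grasp_force: 0.0
```

Run:
```python
from h import *
import pickle
m=bot.camera_model("wrist");i=bot.snapshot("wrist");pickle.dump(m,open("w1.pkl","wb"))
i=i[:,:,::-1].copy();cv2.imwrite("pics/w1.png",i)
i=cv2.resize(i,(800,600),interpolation=cv2.INTER_CUBIC)
p=P0
for q in [[0,.085,.054],[.036,.036,0],[.036,-.036,0],[-.036,.036,0],[-.036,-.036,0],[0,-.099,.05],knob(p,p[3])]:
    u=proj(m,T(p,q))[0]/.7; print(q,u.round(1)); cv2.drawMarker(i,tuple(int(v) for v in u.round()),(0,255,0),cv2.MARKER_CROSS,8,1)
cv2.imwrite("pics/w1b.png",i)
go(Rdown(),[.422,-.328,.2])
```

```text
[0, 0.085, 0.054] [258.1 257.5]
[0.036, 0.036, 0] [333.4 304.2]
[0.036, -0.036, 0] [335.9 375.4]
[-0.036, 0.036, 0] [276.2 294.3]
[-0.036, -0.036, 0] [280.8 360.9]
[0, -0.099, 0.05] [276.  447.1]
[0.14797707 0.08760521 0.08      ] [393.1 280. ]
turn [ 0.01 -0.    0.03] |shift before-axes [  3.53 -10.21   4.47] |after-axes [  3.5  -10.21   4.48] t 2.65 pos [0.4685 0.1014 0.3791] F [-0.1 -1.  -0.9] w 0.0856 q [-0.04 -0.12  1.63  0.    1.64 -1.83]
```

View pics/w1b.png

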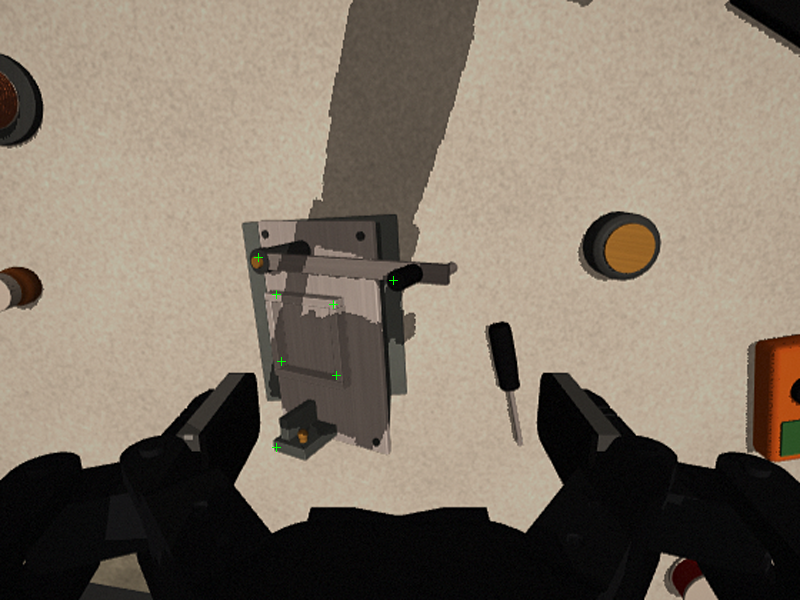

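The wrist view shows the tray with predicted marks within about 4 px: the hinge cap is at (257,262) and the knob near (400,280). I'll refine with a crop.

Run:
```python
import cv2
i=cv2.imread("pics/w1.png")[155:330,165:335]; i=cv2.convertScaleAbs(i,alpha=1.6)
i=cv2.resize(i,None,fx=3.4,fy=3.4,interpolation=cv2.INTER_CUBIC);print(i.shape);cv2.imwrite("pics/w1c.png",i)
```

```text
(595, 578, 3)
```

View pics/w1c.png

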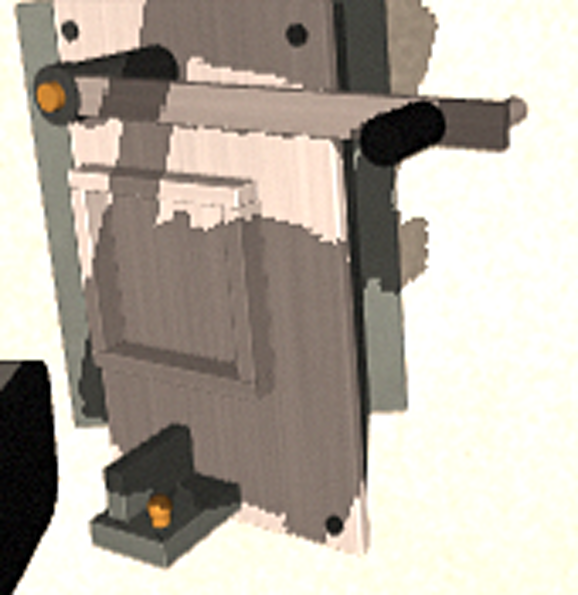

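Run:
```python
from h import *
import pickle
mw=pickle.load(open("w1.pkl","rb"));mt,ms=bot.camera_model("top"),bot.camera_model("scene")
e=1e-3
def K(p):return knob(p,p[3])
def obs(off,k,L):return [(lambda p,q=q:K(p) if q is None else np.array(q)*e, np.array(u)/k+off) for q,u in L]
W=obs([165,155],3.4,[((0,85,54),(50,96)),(None,(385,143)),((0,-99,50),(128,544)),((44,44,14),(258,180)),((-44,44,14),(70,172)),((44,-44,14),(262,393)),((-36,-36,0),(105,350)),((36,-36,0),(238,375))])
A=obs([190,130],4.615,[((0,85,54),(418,446)),((36,-36,0),(238,228)),((-36,-36,0),(365,205)),((-36,36,0),(405,350)),((36,36,0),(278,376)),((0,-99,50),(312,60))])
S=obs([220,160],3.75,[((0,85,54),(252,113)),(None,(478,38)),((0,-99,50),(105,360))])
def f(p,sp=False):
    r=[((proj(m,T(p,q(p)))[0]-u)) for m,L in((mw,W),(mt,A),(ms,S)) for q,u in L]
    return np.array(r) if sp else np.ravel(r)
for fix in(0,1):
    g=(lambda p:f(p)) 
    r=least_squares(g,P0,loss="soft_l1");print(r.x.round(4),"\n",f(r.x,1).round(1).tolist());break
# wrist only
h=lambda p:np.ravel([proj(mw,T(p,q(p)))[0]-u for q,u in W])
r=least_squares(h,P0,loss="soft_l1");print("wrist only",r.x.round(4),h(r.x).round(1))
```

```text
[0.5754 0.0366 1.8381 1.5623] 
 [[1.9, -1.0], [-2.1, 0.1], [-2.6, -0.6], [-7.3, 2.2], [-1.8, -1.4], [-3.3, 2.4], [5.1, -3.8], [4.7, -2.7], [-0.9, -1.0], [-3.0, 0.1], [-2.4, 0.5], [-2.6, -0.2], [-3.0, 0.1], [-2.0, -0.6], [0.1, 1.0], [-1.6, -0.7], [-0.8, 0.3]]
wrist only [0.5758 0.0391 1.8489 1.5626] [ 3.1 -0.  -0.6  0.  -0.   0.1 -5.9  2.6 -0.4 -0.4 -1.2  2.8  6.9 -3.
  6.7 -2.4]
```

Run:
```python
from h import *
import pickle
mw=pickle.load(open("w1.pkl","rb"));mt,ms=bot.camera_model("top"),bot.camera_model("scene")
e=1e-3
def K(p):return knob(p,p[3])
def obs(off,k,L):return [(lambda p,q=q:K(p) if q is None else np.array(q)*e, np.array(u)/k+off) for q,u in L]
W=obs([165,155],3.4,[((0,85,54),(50,96)),(None,(385,143)),((0,-99,50),(128,544)),((44,44,0),(258,180)),((44,-44,0),(268,393)),((-36,-36,14),(105,350)),((36,-36,14),(238,375))])
A=obs([190,130],4.615,[((0,85,54),(418,446)),((36,-36,14),(238,228)),((-36,-36,14),(365,205)),((-36,36,14),(405,350)),((36,36,14),(278,376)),((0,-99,50),(312,60))])
S=obs([220,160],3.75,[((0,85,54),(252,113)),(None,(478,38)),((0,-99,50),(105,360))])
def f(p):return np.ravel([((proj(m,T(p,q(p)))[0]-u)) for m,L in((mw,W),(mt,A),(ms,S)) for q,u in L])
r=least_squares(f,P0,loss="soft_l1");print(r.x.round(4).tolist(),"\n",f(r.x).reshape(-1,2).round(1).tolist())
p=r.x;print(T(p,[[0,0,0],[0,.085,.054],knob(p,p[3]),knob(p,0)]).round(4))
```

```text
[0.5745, 0.0376, 1.8416, 1.5562] 
 [[2.6, -1.4], [-1.1, 0.0], [-1.5, -1.0], [-0.0, -1.0], [1.9, -2.2], [-0.7, -0.6], [-0.5, 0.7], [-1.2, -0.7], [-0.8, -1.2], [0.0, -1.0], [0.1, -1.3], [-0.5, -0.8], [-2.6, -0.2], [0.6, 0.9], [-1.2, -0.5], [0.0, 0.4]]
[[ 0.5745  0.0376  0.085 ]
 [ 0.4998 -0.0111  0.1318]
 [ 0.4711  0.1004  0.2283]
 [ 0.6459  0.0159  0.1543]]
```

Emit:
arm_command --plan '[[[0,0,0],[0.35,-1,0],1],[[0,0,0],[0.35,-1,0],1],[[0,0,0],[0.35,-1,0],1],[[0,0,0],[0.35,-1,0.2],1],[[0,0,0],[0.35,-1,0.5],1],[[0,0,0],[0.35,-1,0.7],1],[[0,0,0],[0.35,-1,0.7],1],[[0,0,0],[0.35,-1,0.7],1],[[0,0,0],[0.35,-1,0.7],1],[[0,0,0],[0.35,-1,0.7],1]]'

```text
time_s: 3.9
tool_pos: [0.422, -0.3205, 0.2108]
tcp_rot: [-0.113, 0.994, -0.0, 0.0]
ft_force: [-0.4, 0.2, -0.0]
grip_width: 0.0856
grasp_force: 0.0
```

Emit:
arm_command --plan '[[[0,0,0],[0,-0.2,0.3],1],[[0,0,0],[0,0,0],1],[[0,0,0],[0,0,0],1]]'

```text
time_s: 4.28
tool_pos: [0.4242, -0.3271, 0.2004]
tcp_rot: [-0.113, 0.994, -0.0, 0.0]
ft_force: [0.3, 0.7, 0.9]
grip_width: 0.0854
grasp_force: 0.0
```

Run:
```python
from h import *
import pickle
m=bot.camera_model("wrist");i=bot.snapshot("wrist");pickle.dump(m,open("w2.pkl","wb"))
i=i[:,:,::-1].copy();cv2.imwrite("pics/w2.png",i)
i=cv2.convertScaleAbs(cv2.resize(i,(800,600),interpolation=cv2.INTER_CUBIC),alpha=1.3)
for q in [[.422,-.328,.07],[.422,-.328,.056]]:
    u=proj(m,q)[0]/.7; print(u.round(1)); cv2.drawMarker(i,tuple(int(v) for v in u.round()),(0,255,0),cv2.MARKER_CROSS,8,1)
cv2.imwrite("pics/w2b.png",i)
go(Rdown(),[.422,-.328,.1])
```

```text
[397.3 281.3]
[397.3 276.3]
turn [-0.02  0.01  0.05] |shift before-axes [ 0.06 -0.    2.51] |after-axes [ 0.06 -0.01  2.51] t 4.325 pos [ 0.4243 -0.3272  0.2006] F [-0.6 -0.5  0.3] w 0.0854 q [-0.88  0.12  1.74  0.    1.28 -2.68]
```

View pics/w2b.png

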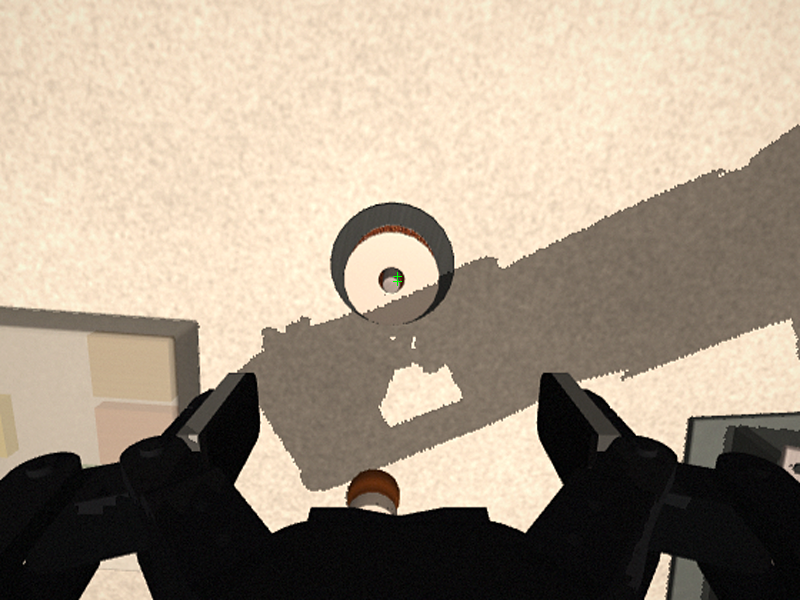

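The spool's flange is centred at about (391.5,275.5), 6 px left of the prediction, i.e. about 3.6 mm along tool −y.

```bash
sed -i 's/^P0=.*/P0=[0.5745,0.0376,1.8416,1.5562]/' h.py
python3 - <<'E'
from h import *
import pickle
m=pickle.load(open("w2.pkl","rb"));a=onz(m,np.array([391.5,275.5])*.7,.056);print(a, onz(m,np.array([391.5,282])*.7,.07))
Rc=R.from_quat(bot.get_state()["tcp_rot"]).as_matrix()
go(Rc,[a[0],a[1],.028])
E
```

```text
[ 0.42233226 -0.3317004   0.056     ] [ 0.42319995 -0.33129082  0.07      ]
turn [0. 0. 0.] |shift before-axes [ 0.08 -0.09  4.32] |after-axes [ 0.08 -0.09  4.32] t 4.325 pos [ 0.4243 -0.3272  0.2006] F [-0.6 -0.5  0.3] w 0.0854 q [-0.88  0.12  1.74  0.    1.28 -2.68]
```

Emit:
arm_command --plan '[[[0,0,0],[0.06,-0.09,0.6],1],[[0,0,0],[0,0,0.8],1],[[0,0,0],[0,0,0.8],1],[[0,0,0],[0,0,0.7],1],[[0,0,0],[0,0,0.6],1],[[0,0,0],[0,0,0.5],1],[[0,0,0],[0,0,0.32],1],[[0,0,0],[0,0,0],1],[[0,0,0],[0,0,0],0.6],[[0,0,0],[0,0,0],0.5]]'

```text
time_s: 5.58
tool_pos: [0.4223, -0.3328, 0.0275]
tcp_rot: [-0.112, 0.994, -0.001, 0.0]
ft_force: [0.3, 0.0, -0.2]
grip_width: 0.0641
grasp_force: 0.0
```

Emit:
arm_command --plan '[[[0,0,0],[0,0,0],0.3],[[0,0,0],[0,0,0],0.0],[[0,0,0],[0,0,0],0.0],[[0,0,0],[0,0,0],0.0],[[0,0,0],[0,0,0],0.0]]'

```text
time_s: 6.2
tool_pos: [0.4223, -0.3328, 0.028]
tcp_rot: [-0.112, 0.994, -0.001, 0.0]
ft_force: [-1.4, 2.7, 8.7]
grip_width: 0.058
grasp_force: 63.8
```

Emit:
arm_command --plan '[[[0,0,0],[0,0,-0.2],0],[[0,0,0],[0,0,-0.4],0],[[0,0,0],[0,0,-0.5],0],[[0,0,0],[0,0,-0.5],0],[[0,0,0],[0,0,-0.6],0],[[0,0,0],[0,0,-0.7],0],[[0,0,0],[0,0,-0.7],0],[[0,0,0],[0,0,-0.6],0],[[0,0,0],[0,0,-0.3],0],[[0,0,0],[0,0,0],0]]'

```text
time_s: 7.45
tool_pos: [0.4221, -0.3326, 0.2076]
tcp_rot: [-0.112, 0.994, -0.001, 0.001]
ft_force: [-0.1, 0.3, -2.0]
grip_width: 0.0582
grasp_force: 64.6
```

Run:
```python
from h import *
import pickle
m=bot.camera_model("wrist");i=bot.snapshot("wrist")[:,:,::-1].copy();pickle.dump(m,open("w3.pkl","wb"))
cv2.imwrite("pics/w3.png",i);cv2.imwrite("pics/w3b.png",cv2.convertScaleAbs(cv2.resize(i,(800,600)),alpha=1.3))
# target: tcp above well: spool bottom at d above floor, tip h above spool bottom
for d in(.09,.0):
    go(Rtray(),T(P0,[0,0,.016+d])[0])
```

```text
turn [-6.    0.14 -0.52] |shift before-axes [-5.84  6.84  0.74] |after-axes [-6.15  5.31  3.92] t 7.5 pos [ 0.4216 -0.3321  0.2064] F [-1.2  0.9 -1.9] w 0.0579 q [-0.89  0.12  1.73  0.    1.29 -2.68]
turn [-6.    0.14 -0.52] |shift before-axes [-5.79  7.96  2.69] |after-axes [-6.15  5.31  6.17] t 7.5 pos [ 0.4216 -0.3321  0.2064] F [-1.2  0.9 -1.9] w 0.0579 q [-0.89  0.12  1.73  0.    1.29 -2.68]
```

View pics/w3b.png

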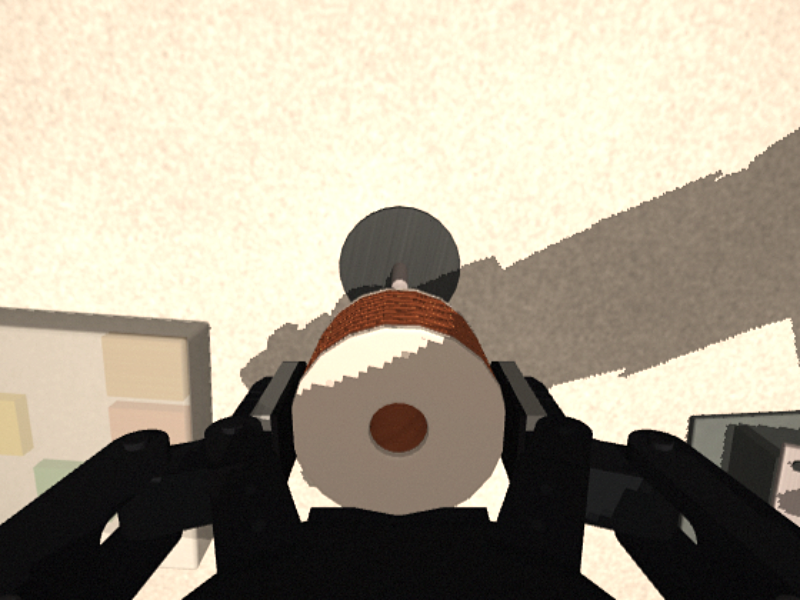

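The spool hangs square between the fingers at (399,424), clear of the spindle. Next I swing it over and tilt.

Emit:
arm_command --plan '[[[-0.5,0,-0.1],[-0.4,0,0],0],[[-1,0,-0.1],[-0.8,0,0],0],[[-1,0,-0.1],[-0.9,0,0],0],[[-1,0,-0.1],[-0.9,0,0],0],[[-1,0,-0.1],[-0.9,0.2,0],0],[[-1,0,0],[-0.9,0.5,0.2],0],[[-0.5,0.1,0],[-0.7,0.8,0.3],0],[[0,0,0],[-0.5,0.8,0.4],0],[[0,0,0],[-0.2,0.8,0.5],0],[[0,0,0],[0,0.5,0.4],0]]'

```text
time_s: 8.75
tool_pos: [0.6182, -0.1118, 0.2092]
tcp_rot: [-0.131, 0.957, 0.257, -0.036]
ft_force: [-0.0, -1.0, -1.6]
grip_width: 0.0581
grasp_force: 64.7
```

Run:
```python
from h import *
import pickle
for d in(.09,.0):
    go(Rtray(),T(P0,[0,0,.016+d])[0])
m=bot.camera_model("wrist");s=bot.get_state();Rc=R.from_quat(s["tcp_rot"]).as_matrix()
# project point px of spool top centre onto tool plane z=-.028 (picture w3; cam is rigid to tool)
m3=pickle.load(open("w3.pkl","rb"))
Rq=R.from_quat([-0.112,0.994,-0.001,0.001]).as_matrix();pos=np.array([.4221,-.3326,.2070])
z=onz(m3,np.array([399.5,424])*.7,pos[2]+.028);print("spool centre in tool",Rq.T@(z-pos))
```

```text
turn [ 0.02 -0.03  0.01] |shift before-axes [0.05 1.82 1.99] |after-axes [0.05 1.82 1.98] t 8.75 pos [ 0.6182 -0.1118  0.2092] F [-0.  -1.  -1.6] w 0.0581 q [-0.55  0.54  1.27  0.35  1.72 -2.41]
turn [ 0.02 -0.03  0.01] |shift before-axes [0.04 1.81 4.24] |after-axes [0.05 1.82 4.23] t 8.75 pos [ 0.6182 -0.1118  0.2092] F [-0.  -1.  -1.6] w 0.0581 q [-0.55  0.54  1.27  0.35  1.72 -2.41]
spool centre in tool [-0.00183667  0.00068427 -0.02799839]
```

Emit:
arm_command --plan '[[[0,0,0],[0.1,0.4,0.4],0],[[0,0,0],[0,0.7,0.7],0],[[0,0,0],[0,0.6,0.7],0],[[0,0,0],[0,0.1,0.5],0],[[0,0,0],[0,0,0.2],0],[[0,0,0],[0,0,0],0]]'

```text
time_s: 9.5
tool_pos: [0.5846, -0.0075, 0.1595]
tcp_rot: [-0.13, 0.957, 0.257, -0.036]
ft_force: [0.1, -0.0, -2.3]
grip_width: 0.0581
grasp_force: 64.8
```

Run:
```python
from h import *
import pickle
go(Rtray(),T(P0,[0,0,.016])[0])
m=bot.camera_model("wrist");i=bot.snapshot("wrist")[:,:,::-1].copy();pickle.dump(m,open("w4.pkl","wb"))
cv2.imwrite("pics/w4.png",i);i=cv2.convertScaleAbs(cv2.resize(i,(800,600),interpolation=cv2.INTER_CUBIC),alpha=1.5)
for q in [[44,44,14],[-44,44,14],[36,36,14],[-36,36,14],[44,44,0],[-44,44,0],[44,-44,0],[-44,-44,0],[-36,-36,14],[36,-36,14],[0,85,54]]:
    u=proj(m,T(P0,np.array(q)/1e3))[0]/.7; print(q,u.round(0)); cv2.drawMarker(i,tuple(int(v) for v in u.round()),(0,255,0),cv2.MARKER_CROSS,8,1)
cv2.imwrite("pics/w4b.png",i)
```

```text
turn [ 0.   -0.01 -0.01] |shift before-axes [-0.06  0.07  1.79] |after-axes [-0.06  0.07  1.79] t 9.5 pos [ 0.5846 -0.0075  0.1595] F [ 0.1 -0.  -2.3] w 0.0581 q [-0.43  0.45  1.5   0.39  1.55 -2.36]
[44, 44, 14] [498. 226.]
[-44, 44, 14] [307. 226.]
[36, 36, 14] [480. 243.]
[-36, 36, 14] [325. 244.]
[44, 44, 0] [492. 223.]
[-44, 44, 0] [312. 223.]
[44, -44, 0] [483. 387.]
[-44, -44, 0] [320. 388.]
[-36, -36, 14] [331. 385.]
[36, -36, 14] [473. 385.]
[0, 85, 54] [404. 123.]
```

View pics/w4b.png

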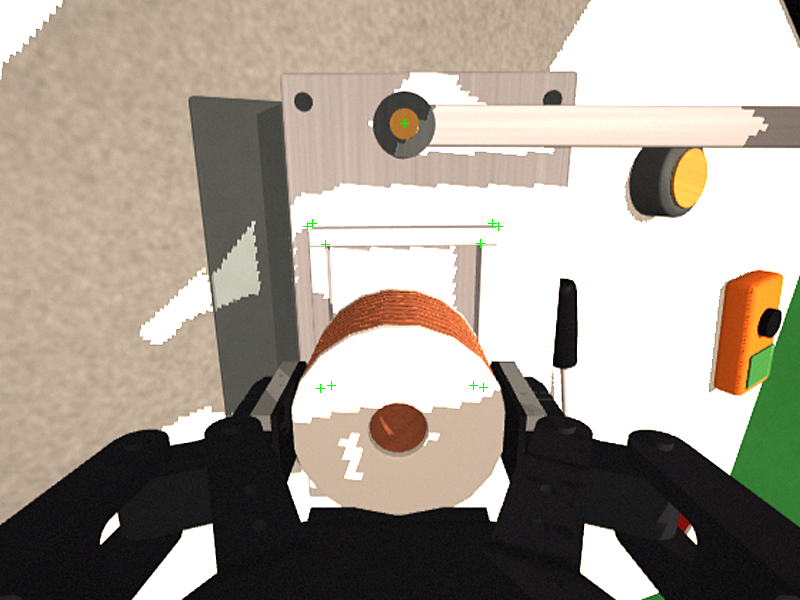

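The marks match the tray: hinge at (404,123) and the near wall's corners within about 2 px. I'll descend and feel for the floor.

Emit:
arm_command --plan '[[[0,0,0],[0,0.05,0.2],0],[[0,0,0],[0,0,0.4],0],[[0,0,0],[0,0,0.4],0],[[0,0,0],[0,0,0.3],0],[[0,0,0],[0,0,0.2],0],[[0,0,0],[0,0,0.1],0],[[0,0,0],[0,0,0.05],0],[[0,0,0],[0,0,0.04],0],[[0,0,0],[0,0,0],0],[[0,0,0],[0,0,0],0]]'

```text
time_s: 10.8
tool_pos: [0.5754, 0.0271, 0.1031]
tcp_rot: [-0.131, 0.957, 0.256, -0.035]
ft_force: [0.6, -0.1, -1.6]
grip_width: 0.0579
grasp_force: 64.8
```

Run:
```python
from h import *
go(Rtray(),T(P0,[0,0.0018,.016])[0])
```

```text
turn [-0.    0.    0.01] |shift before-axes [-0.   -0.    0.12] |after-axes [-0.   -0.    0.12] t 10.8 pos [0.5754 0.0271 0.1031] F [ 0.6 -0.1 -1.6] w 0.0579 q [-0.39  0.49  1.57  0.41  1.43 -2.36]
```

No contact yet; creeping the last ~5 mm.

Emit:
arm_command --plan '[[[0,0,0],[0,0,0.04],0],[[0,0,0],[0,0,0.03],0],[[0,0,0],[0,0,0],0],[[0,0,0],[0,0,0.02],0],[[0,0,0],[0,0,0],0]]'

```text
time_s: 11.42
tool_pos: [0.5747, 0.0291, 0.0997]
tcp_rot: [-0.131, 0.957, 0.256, -0.035]
ft_force: [0.4, 0.4, -2.0]
grip_width: 0.0583
grasp_force: 64.8
```

Emit:
arm_command --plan '[[[0,0,0],[0,0,0.02],0],[[0,0,0],[0,0,0],0],[[0,0,0],[0,0,0],0]]'

```text
time_s: 11.8
tool_pos: [0.5747, 0.0294, 0.0991]
tcp_rot: [-0.131, 0.957, 0.256, -0.035]
ft_force: [-0.3, 0.4, -0.5]
grip_width: 0.058
grasp_force: 64.9
```

Emit:
arm_command --plan '[[[0,0,0],[0,0,0.02],0],[[0,0,0],[0,0,0],0],[[0,0,0],[0,0,0],0]]'

```text
time_s: 12.18
tool_pos: [0.5749, 0.0295, 0.099]
tcp_rot: [-0.131, 0.957, 0.256, -0.035]
ft_force: [-2.2, -2.8, 5.6]
grip_width: 0.058
grasp_force: 65.4
```

Emit:
arm_command --plan '[[[0,0,0],[0,0,0.02],0],[[0,0,0],[0,0,0],0],[[0,0,0],[0,0,0],0]]'

```text
time_s: 12.55
tool_pos: [0.5748, 0.0295, 0.0989]
tcp_rot: [-0.131, 0.957, 0.256, -0.035]
ft_force: [-2.8, -4.1, 10.7]
grip_width: 0.0577
grasp_force: 65.8
```

Firm contact on the floor; release slowly.

Emit:
arm_command --plan '[[[0,0,0],[0,0,0],0.42],[[0,0,0],[0,0,0],0.45],[[0,0,0],[0,0,0],0.5],[[0,0,0],[0,0,0],0.6],[[0,0,0],[0,0,0],0.8],[[0,0,0],[0,0,0],1],[[0,0,0],[0,0,0],1]]'

```text
time_s: 13.42
tool_pos: [0.5745, 0.0302, 0.0977]
tcp_rot: [-0.131, 0.957, 0.256, -0.035]
ft_force: [-0.3, 0.3, -0.1]
grip_width: 0.0853
grasp_force: 0.0
```

Run:
```python
from h import *
M,o=tray(P0)
# aim: cage knob at th0, tip 6mm above the bar (z .060), after retreat to z=.13
go(Rtray(),T(P0,[0,0,.13])[0])
for th in(P0[3],P0[3]-np.pi):
    k=knob(P0,P0[3],.13); go(Rtray(th=th),T(P0,k)[0])
```

```text
turn [-0.   -0.    0.01] |shift before-axes [-0.05 -0.   -2.89] |after-axes [-0.05 -0.   -2.89] t 13.425 pos [0.5745 0.0302 0.0977] F [-0.3  0.3 -0.1] w 0.0853 q [-0.39  0.5   1.58  0.41  1.42 -2.37]
turn [  0.    -0.   -17.83] |shift before-axes [ 2.02  3.7  -2.89] |after-axes [-3.67  2.07 -2.89] t 13.425 pos [0.5745 0.0302 0.0977] F [-0.3  0.3 -0.1] w 0.0853 q [-0.39  0.5   1.58  0.41  1.42 -2.37]
turn [-0.   -0.   18.17] |shift before-axes [ 2.02  3.7  -2.89] |after-axes [ 3.67 -2.07 -2.89] t 13.425 pos [0.5745 0.0302 0.0977] F [-0.3  0.3 -0.1] w 0.0853 q [-0.39  0.5   1.58  0.41  1.42 -2.37]
```

Emit:
arm_command --plan '[[[0,0,0],[0,0,-0.5],1],[[0,0,0],[0,0,-0.9],1],[[0,0,0],[0,0,-0.9],1],[[0.0,0,1],[0,0,-0.6],-0.35],[[0,0,1],[0,0,0],-0.35],[[0,0,1],[0,0,0],-0.35],[[0,0,1],[0,0,0],-0.35],[[0,0,1],[0,0,0],-0.35],[[0,0,1],[0,0,0],-0.35],[[0,0,1],[0,0,0],-0.35]]'

```text
time_s: 14.68
tool_pos: [0.5904, -0.0265, 0.1996]
tcp_rot: [0.165, 0.952, 0.234, -0.11]
ft_force: [-0.2, 0.8, -0.1]
grip_width: 0.028
grasp_force: 0.0
```

Emit:
arm_command --plan '[[[0,0,1],[0,0,0],-0.35],[[0,0,1],[0,0,0],-0.35],[[0,0,1],[0,0,0],-0.35],[[0,0,1],[0,0,0],-0.35],[[0,0,1],[0,0,0],-0.35],[[0,0,1],[0,0,0],-0.35],[[0,0,1],[0,0,0],-0.35],[[0,0,1],[0,0,0],-0.35],[[0,0,1],[0,0,0],-0.35],[[0,0,1],[0,0,0],-0.35]]'

```text
time_s: 15.92
tool_pos: [0.5904, -0.0265, 0.1996]
tcp_rot: [0.552, 0.793, 0.165, -0.198]
ft_force: [0.2, -0.1, 0.4]
grip_width: 0.0278
grasp_force: 0.0
```

Emit:
arm_command --plan '[[[0,0,1],[0.4,-0.2,0],-0.35],[[0,0,0.2],[0.8,-0.5,0],-0.35],[[0,0,0],[0.8,-0.5,0],-0.35],[[0,0,0],[0.8,-0.5,0],-0.35],[[0,0,0],[0.6,-0.3,0],-0.35],[[0,0,0],[0,0,0],-0.35],[[0,0,0],[0,0,0],-0.35]]'

```text
time_s: 16.8
tool_pos: [0.4821, 0.0658, 0.2667]
tcp_rot: [0.591, 0.764, 0.155, -0.207]
ft_force: [-0.5, 0.1, -0.9]
grip_width: 0.0275
grasp_force: 0.0
```

Run:
```python
from h import *
go(Rtray(th=P0[3]-np.pi),T(P0,knob(P0,P0[3],.06))[0])
m=bot.camera_model("wrist");i=bot.snapshot("wrist")[:,:,::-1].copy()
i=cv2.convertScaleAbs(cv2.resize(i,(800,600),interpolation=cv2.INTER_CUBIC),alpha=1.5)
for q in [knob(P0,P0[3]),[0,.085,.054]]+[np.array(v)/1e3 for v in ([0,0,44],[30.5,0,44],[-30.5,0,44],[0,30.5,44])]:
    u=proj(m,T(P0,q))[0]/.7; print(u.round(0)); cv2.drawMarker(i,tuple(int(v) for v in u.round()),(0,255,0),cv2.MARKER_CROSS,8,1)
cv2.imwrite("pics/w5b.png",i)
```

```text
turn [ 0.01  0.02 -0.03] |shift before-axes [ 0.31 -0.04  1.78] |after-axes [ 0.31 -0.04  1.79] t 16.8 pos [0.4821 0.0658 0.2667] F [-0.5  0.1 -0.9] w 0.0275 q [-0.39  0.09  1.72  0.41  1.66 -0.68]
[391. 304.]
[394. 541.]
[537. 526.]
[541. 482.]
[534. 568.]
[486. 527.]
```

View pics/w5b.png

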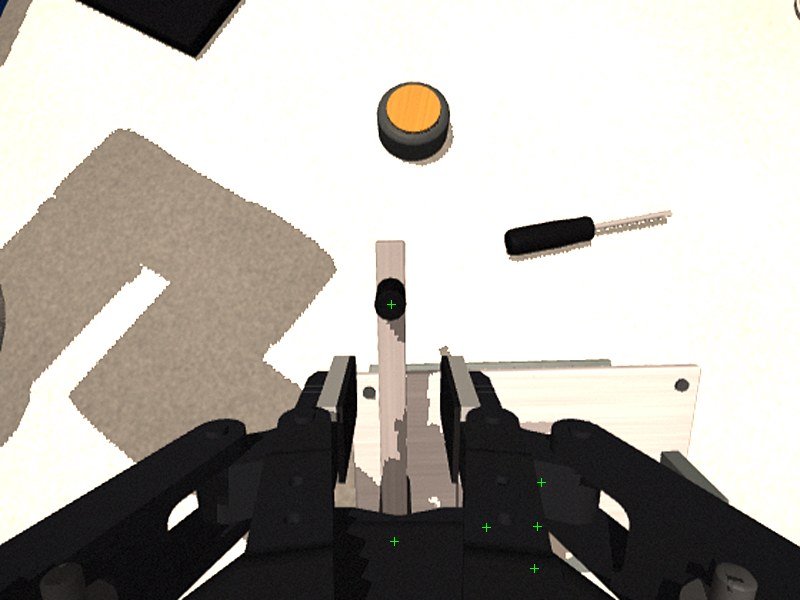

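The knob (391,304) sits where predicted. I'll go down around it as a loose cage.

Emit:
arm_command --plan '[[[0,0,0],[0.31,-0.06,0],-0.35],[[0,0,0],[0,0,0.5],-0.35],[[0,0,0],[0,0,0.5],-0.35],[[0,0,0],[0,0,0.4],-0.35],[[0,0,0],[0,0,0.3],-0.35],[[0,0,0],[0,0,0.06],-0.35],[[0,0,0],[0,0,0],-0.5],[[0,0,0],[0,0,0],-0.55],[[0,0,0],[0,0,0],-0.55]]'

```text
time_s: 17.98
tool_pos: [0.4674, 0.11, 0.2118]
tcp_rot: [0.591, 0.764, 0.155, -0.207]
ft_force: [-0.2, -1.3, -0.2]
grip_width: 0.0193
grasp_force: 0.0
```

Run:
```python
from h import *
go(Rtray(th=P0[3]-np.pi),T(P0,knob(P0,P0[3],.06))[0])
```

```text
turn [ 0.01  0.01 -0.03] |shift before-axes [-0.02  0.02  0.02] |after-axes [-0.02  0.02  0.02] t 17.975 pos [0.4674 0.11   0.2118] F [-0.2 -1.3 -0.2] w 0.0193 q [-0.32  0.11  1.82  0.43  1.53 -0.66]
```

Emit:
arm_command --plan '[[[0,0,0.5],[-0.01,0.16,0],-0.55],[[0,0,1],[-0.014,0.32,0],-0.55],[[0,0,1],[-0.014,0.32,0],-0.55],[[0,0,1],[-0.014,0.32,0],-0.55],[[0,0,0.5],[-0.01,0.16,0],-0.55],[[0,0,0],[0,0,0],-0.55]]'

```text
time_s: 18.73
tool_pos: [0.5179, 0.1149, 0.2063]
tcp_rot: [0.715, 0.65, 0.116, -0.231]
ft_force: [0.2, -0.4, -0.9]
grip_width: 0.0192
grasp_force: 0.0
```

```bash
cat >> h.py <<'E'
def where():
    s=bot.get_state();M,o=tray(P0);q=M.T@(s["tool_pos"]-o);v=q[:2]-[0,.085]
    th=np.arctan2(v[0],-v[1]); print("tcp th",th.round(3),"radius",np.hypot(*v).round(4),"z",q[2].round(4)); go(Rtray(th=th-np.pi),T(P0,knob(P0,th,.06))[0])
E
python3 -c "from h import *;where()"
```

```text
tcp th 1.217 radius 0.1475 z 0.0602
turn [-0.    0.   -0.13] |shift before-axes [ 0.01 -0.    0.01] |after-axes [ 0.01 -0.    0.01] t 18.725 pos [0.5179 0.1149 0.2063] F [ 0.2 -0.4 -0.9] w 0.0192 q [-0.28  0.22  1.7   0.44  1.52 -0.28]
```

Emit:
arm_command --plan '[[[0,0,0.5],[-0.01,0.16,0],-0.55],[[0,0,1],[-0.014,0.32,0],-0.55],[[0,0,1],[-0.014,0.32,0],-0.55],[[0,0,1],[-0.014,0.32,0],-0.55],[[0,0,1],[-0.014,0.32,0],-0.55],[[0,0,1],[-0.014,0.32,0],-0.55],[[0,0,1],[-0.014,0.32,0],-0.55],[[0,0,1],[-0.014,0.32,0],-0.55],[[0,0,1],[-0.014,0.32,0],-0.55],[[0,0,1],[-0.014,0.32,0],-0.55]]'

```text
time_s: 19.98
tool_pos: [0.6179, 0.0676, 0.1646]
tcp_rot: [0.916, 0.306, 0.013, -0.258]
ft_force: [-0.5, -0.1, 0.7]
grip_width: 0.0195
grasp_force: 0.2
```

Emit:
arm_command --plan '[[[0,0,1],[-0.014,0.32,0],-0.55],[[0,0,0],[0,0,0],-0.55]]'

```text
time_s: 20.23
tool_pos: [0.6245, 0.0583, 0.1581]
tcp_rot: [0.928, 0.267, 0.002, -0.259]
ft_force: [-0.2, -0.1, -0.7]
grip_width: 0.0188
grasp_force: 0.0
```

```bash
python3 -c "from h import *;where()"
```

```text
tcp th 0.296 radius 0.145 z 0.06
turn [-0.    0.   -0.08] |shift before-axes [ 0.07 -0.   -0.  ] |after-axes [ 0.07 -0.   -0.  ] t 20.225 pos [0.6245 0.0583 0.1581] F [-0.2 -0.1 -0.7] w 0.0188 q [-0.32  0.51  1.43  0.43  1.52  0.6 ]
```

Emit:
arm_command --plan '[[[0,0,1],[0.03,0.32,0],-0.55],[[0,0,1],[0.0,0.32,0],-0.55],[[0,0,0.6],[0.0,0.2,0],-0.55],[[0,0,0.4],[0,0.12,0],-0.55],[[0,0,0.3],[0,0.1,0],-0.55],[[0,0,0],[0,0.06,0],-0.55],[[0,0,0],[0,0,0],-0.55]]'

```text
time_s: 21.1
tool_pos: [0.6432, 0.0245, 0.1366]
tcp_rot: [0.957, 0.131, -0.035, -0.256]
ft_force: [1.2, -0.1, 0.3]
grip_width: 0.0191
grasp_force: 0.0
```

```bash
python3 -c "from h import *;where()"
```

```text
tcp th -0.007 radius 0.1477 z 0.0602
turn [ 0.01 -0.    0.09] |shift before-axes [0.01 0.   0.  ] |after-axes [0.01 0.   0.  ] t 21.1 pos [0.6432 0.0245 0.1366] F [ 1.2 -0.1  0.3] w 0.0191 q [-0.36  0.58  1.36  0.42  1.53  0.85]
```

Emit:
arm_command --plan '[[[0,0,0],[0,0.04,0],-0.55],[[0,0,0],[0,0.04,0],-0.55],[[0,0,0],[0,0,0],-0.55]]'

```text
time_s: 21.48
tool_pos: [0.6437, 0.0233, 0.1358]
tcp_rot: [0.957, 0.131, -0.035, -0.257]
ft_force: [-1.6, 5.4, 4.2]
grip_width: 0.0192
grasp_force: 3.3
```

Emit:
arm_command --plan '[[[0,0,0],[0,0.04,0],-0.55],[[0,0,0],[0,0.0,0],-0.55],[[0,0,0],[0,0,0],-0.55]]'

```text
time_s: 21.85
tool_pos: [0.6437, 0.023, 0.1356]
tcp_rot: [0.956, 0.132, -0.035, -0.258]
ft_force: [-3.9, 7.9, 6.3]
grip_width: 0.0191
grasp_force: 5.6
```

Emit:
arm_command --plan '[[[0,0,0],[0,0.06,0],-0.55],[[0,0,0],[0,0.04,0],-0.55],[[0,0,0],[0,0,0],-0.55],[[0,0,0],[0,0,0],-0.55]]'

```text
time_s: 22.35
tool_pos: [0.6439, 0.0225, 0.1351]
tcp_rot: [0.956, 0.133, -0.036, -0.261]
ft_force: [-6.8, 16.7, 15.0]
grip_width: 0.0189
grasp_force: 11.3
```

```bash
python3 -c "
from h import *
where()
cv2.imwrite('pics/t6.png',bot.snapshot('top')[:,:,::-1]);cv2.imwrite('pics/s6.png',bot.snapshot('scene')[:,:,::-1])"
```

```text
tcp th -0.024 radius 0.1479 z 0.06
turn [-0.1   0.03  0.33] |shift before-axes [ 0.  0. -0.] |after-axes [ 0.  0. -0.] t 22.35 pos [0.6439 0.0225 0.1351] F [-6.8 16.7 15. ] w 0.0189 q [-0.36  0.59  1.36  0.42  1.54  0.85]
```

A hard stop at 23 N with the computed bar angle near 0. Back off, centre and withdraw.

Emit:
arm_command --plan '[[[0,0,0],[0,-0.12,0],-0.55],[[0,0,0],[0,-0.1,0],-0.55],[[0,0,0],[0,0,0],-0.45],[[0,0,0],[0,0,-0.3],-0.45],[[0,0,0],[0,0,-0.6],-0.45],[[0,0,0],[0,0,-0.8],-0.45],[[0,0,0],[0,0,-1],-0.45],[[0,0,0],[0,0,-1],-0.45],[[0,0,0],[0,0,0],-0.45],[[0,0,0],[0,0,0],-0.45]]'

```text
time_s: 23.7
tool_pos: [0.6627, -0.0469, 0.2643]
tcp_rot: [0.957, 0.13, -0.035, -0.256]
ft_force: [-0.7, 0.3, -0.7]
grip_width: 0.0237
grasp_force: 0.0
```

Run:
```python
from h import *
where()
m=bot.camera_model("wrist");i=bot.snapshot("wrist")[:,:,::-1].copy();cv2.imwrite("pics/w7.png",i)
# knob top: dark blob near prediction, checked numerically (no more views)
for n in("wrist","top","scene"):
    mm=bot.camera_model(n);im=cv2.GaussianBlur(bot.snapshot(n),(3,3),0)
    for th in(0,.06,.12):
        print(n,th,proj(mm,T(P0,knob(P0,th,.08)))[0].round(1),end=" ")
    u,v=proj(mm,T(P0,knob(P0,0,.08)))[0].round().astype(int)
    w=18 if n=="wrist" else 8
    if 0<=u<560 and 0<=v<420:
        c=im[max(v-w,0):v+w+1,max(u-w,0):u+w+1].max(2); mk=(c<45).astype(np.uint8)
        n_,l,st,ce=cv2.connectedComponentsWithStats(mk);print([(st[k].tolist(),(ce[k]+[max(u-w,0),max(v-w,0)]).round(1).tolist()) for k in range(1,n_) if st[k][4]>4])
        step=2 if n=="wrist" else 1
        print("\n".join(" ".join(f"{x:3d}" for x in r[::step]) for r in c[::step]))
    else:print("out of view")
```

```text
tcp th -0.009 radius 0.1474 z 0.2078
turn [-0.    0.    0.09] |shift before-axes [0.02 0.   3.69] |after-axes [ 0.02 -0.    3.69] t 23.7 pos [ 0.6627 -0.0469  0.2643] F [-0.7  0.3 -0.7] w 0.0237 q [-0.44  0.54  1.16  0.4   1.79  0.88]
wrist 0 [278.1 202.2] wrist 0.06 [267.7 202.5] wrist 0.12 [257.3 203.5] [([10, 5, 15, 20, 251], [277.2, 198.4])]
213 216 213 219 216 171 152 152 153 149 151 152 118 132 130 129 160 214 212
214 217 213 219 217 173 152 154 153 125 122 131 121 219 215 213 214 212 212
213 217 214 218 217 173 147 119  79  52  59  78 108 217 212 211 213 212 212
214 217 213 219 217 168  70   9   5   4   8  38 107 217 212 211 213 212 213
214 217 213 218 219 125   6   6   6   6   6   5  73 213 212 210 213 212 213
215 216 213 219 221  80   6  11  13  13  10   5  49 206 212 211 214 213 212
216 217 213 218 217  56  12  16  17  16  15  11  42 206 212 209 213 212 214
186 188 185 211 191  32  16  16  16  15  15  16  28 190 196 136 140 149 186
119 120 118 138 120  20  16  17  15  15  15  15  20 122 134 119 123 120 119
 92  92  92  92  84  22  16  16  16  16  15  14  21  81  87  88  89 
[... 2518 characters left out ...]
  88  96 100 102 105
103 103 102 101  96  85  71  57  47  42  44  57  75  89  97 100 104
104 103 102  99  89  72  53  36  27  24  27  40  60  78  92  99 102
103 102 101  96  83  62  39  23  16  14  17  26  43  65  85  96 102
103 102 101  96  83  60  36  19  12  11  12  17  30  51  73  90 101
102 102 102  98  87  68  43  23  13  10  11  13  21  37  59  80  98
102 102 102  99  93  79  57  34  18  12  11  11  15  25  43  68  92
102 102 101 100  97  88  72  51  30  17  12  10  11  16  30  54  82
102 102 102 101 100  96  86  69  47  26  14  10   9  12  21  41  68
101 101 102 102 101 100  95  83  63  38  20  11   9  10  15  29  53
100 101 101 101 101 101  99  92  75  52  30  17  11  10  12  22  43
```

```bash
python3 -c "
from bench import bot
print(bot.finish_job())"
```

```text
the job is handed in; nothing more can be done
None
```

The job is handed in at about 24 s: the spool was set down on the well floor (contact felt at about 12 N before release), and the keeper bar is against its stop, measured at about 0.005 rad; I did not check the spool separately after the bar closed, and the hand-in gave no verdict.

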